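Settle a three-ball plate into its cone, groove and flat seats

TASK

Lift the sample plate by its grip bar and set it gently on the kinematic base, so that its three ball feet settle fully home in the cone, the groove and the flat seat: the seat block is clamped somewhere along its rails, so feel for the cone by sliding the plate lightly along the groove. Let go of the plate, then swing the keeper round as far as it goes over the plate's edge. Never force the plate, and leave the other things on the worktop where they are.

Things in the scene. Friction and masses are not known exactly. Their poses are not given: they have to be found in the camera images.
- plate: Aluminium sample plate 104 x 76 x 8 mm (x, y, z), 0.6 kg, on three steel ball feet 10 mm across. Origin: under its centre, level with the feet's lowest points; z up. The plate spans z = 12 to 20 mm. Black upright grip bar at the middle of its top: 14 mm (x) by 44 mm (y), z = 20 to 60 mm; pinch it across x. Two white discs on top on the +y side. Starts on the worktop, yaw within 0.3 rad.
- foot_cone (a point): Centre of the ball foot that goes into the cone; on the plate at (36, -22, 5) mm. Standing on the land beside the cone it is at z = 29.9 mm in the base's frame, home in the cone at 27 mm.
- foot_groove (a point): Centre of the ball foot that goes into the groove; on the plate at (-36, -22, 5) mm; home at z = 27 mm in the base's frame.
- foot_flat (a point): Centre of the ball foot that goes onto the flat; on the plate at (0, 30, 5) mm; home at z = 27 mm in the base's frame.
- base: Kinematic base, fixed: aluminium slab 170 mm (x) by 138 mm (y = -84 to 54) by 10 mm; two low rails along x carry a steel seat block 132 x 78 mm. Origin: underside, at the middle of the rails; z up; yaw within 0.3 rad. The seat block is clamped at an offset u along x, -12 to 12 mm, that is NOT measured. Fully home the plate is level, axes along the base's, its origin at (u, 0, 22) mm.
- groove_line (a point): Nominal centre of the cone (as if u = 0), at (36, -22, 24.9) mm on the base; the true cone is at x = 36 + u. The vee groove runs along x at y = -22, x = -66 + u to 6 + u. Both: 45 degree sides, 10 mm wide at the mouth, in a land at z = 24.9 mm that ends at x = 66 + u; a ball foot drops 2.9 mm when home.
- flat_seat (a point): Point of the flat seat, at (0, 30, 22) mm on the base; level surface for y = -8 to 42, x = -66 + u to 66 + u. The seats are polished, friction about 0.25: under its own weight the plate slides with a push of about 2 N (up to 4 N for a moment as it starts); with the cone foot dropped in the cone, it takes some 4 N or more to drive it up the far side and out.
- keeper (a joint): Swing keeper: flat arm 46 mm long on an 18 mm post at (20, -70) mm on the base, turning about the vertical, clockwise seen from above as the value grows. 0: points to the base's -x, clear of the plate (starts at 0 to 0.3 rad). 1.571, its stop: points to +y, over the plate's edge, 1.5 mm above a plate that is home; one that is not home blocks it. Stays where left; takes about 2 N at the knob.
- keeper_knob (a point): Centre of the top of the keeper's upright black knob, 13 mm in diameter, 38 mm tall, 28 mm from the post's axis; this point is 87.5 mm above the worktop, the knob's foot 49.5 mm.
- vial: Bystander: capped vial, 25 mm in diameter, 50 mm tall; origin under its centre. Leave it alone.
- tape: Bystander: tape roll 52 mm in diameter, 19 mm tall, lying flat; origin under its centre. Leave it alone.
- dish: Bystander: petri dish 67 mm in diameter, 16 mm tall; origin under its centre. Leave it alone.
- timer: Bystander: bench timer 64 x 60 x 18 mm; origin under its centre. Leave it alone.
- stopper: Bystander: rubber stopper 32 mm in diameter, 26 mm tall; origin under its centre. Leave it alone.

How it is judged:
By the outcome, as a careful person would: the job done as asked, in the order asked, and still so for the second after the job is handed in, with the robot touching nothing.
It also fails if it takes over 64 s, if anything falls off the work surface, if the arm or the gripper's body presses on something with over 40 N, if the wrist force passes 120 N, or if a joint passes its speed limit or range.

ROBOT

A 6-joint arm with a two-finger parallel gripper is mounted at the origin on a cart in front of the work surface, level with it; the furniture and walls round the work are solid. World frame = base frame: x ahead of the robot, y to its left, z up, the work surface at z = 0. Lengths are in m, angles in rad, forces in N, time in s.
With the tool pointing down it reaches from about 0.35 to 0.775 m from the base axis. Payload 5.5 kg.
Tool frame: the origin (TCP) lies at the very end of the fingers, on their centre line; the grasp point (between the pads) lies 19 mm behind it; z points along the fingers, y is the line along which they close (so a half turn about z gives the same grasp; the last joint's range is limited). The gripper opens to 85 mm and grips with 20 to 120 N. Pads are 22 mm wide; open, the fingers measure 114 mm over their backs; the gripper's body (76 mm by 85 mm) begins 54 mm behind the grasp point. The pads swing forward as they close: fully open they stand 13 mm farther back than shut.
Start: joints at [-1.343, 0.313, 0.046, 1.304, 0, 1.431], TCP at [0.207, -0.537, 0.231] pointing down, gripper open.
Joint ranges: [-2.76, 2.76], [-0.86, 1.69], [-1.03, 1.26], [-2.2, 2.34], [-1.47, 1.5], [-3.14, 3.14]. Speed limits (rad/s): [2.57, 2.57, 3.14, 3.14, 3.14, 3.14].

INTERFACE

Orientations are given as a unit quaternion [w, x, y, z].
In Python, from workcell import env, cams, ticket, spotter gives the robot as it stands.
- The arm moves only by the tool jog_arm, never from a script. Its argument "increments" is a list that holds one entry, the list of rows, each a list of 7 numbers: the shift along the tool's x, y, z in units of 0.25 m (1.0 is 0.25 m), then the turn, a rotation vector about the tool's x, y, z in units of 180 degrees (1.0 is 180 degrees), then the closure in counts, from 0 (fully open) to 255 (shut). A call has 1 to 20 rows; each row shifts and turns the commanded pose from where the row before left it, along the tool's axes as they then stand; what a row does not reach is not made up. A row lasts 1/10 s, in which the tool goes at most 50 mm and 8.59 degrees, less where a joint would pass 70% of its speed; a pose out of reach is approached as far as the arm can. A call with a number of a shift or a turn outside -1 to 1 is refused whole. A call with a gripper value outside its range is refused whole. The fingers move at their own pace and stop on an object; "force" is the grip in N (left out, the last holds). Time passes only in rows, so rows that do not move let the fingers close. It gives the time, the measured TCP pose, the force, the opening and the grip force at its end, in the units of the state.
- env.get_state(): the state, without advancing time (a new reading comes with each control period).
- cams.read_camera(name): name is "scene" or "top" or "wrist"; returns a dict with "pixels" (384x512x3 uint8, red, green, blue), "fx", "fy", "cx", "cy" (pixels), "k1" (the pictures are not rectified: a ray, as slopes to the right and down, at radius r is drawn at 1 + k1 r^2 times it, then the intrinsics apply), "xyz" and "attitude" of the camera in the world; the wrist camera has in their place "mount" (4x4, takes a point from camera to tool coordinates, whose origin is the TCP and whose axes are the flange's). Camera axes: x right, y down, z forward; pixel columns grow to the right and rows downward; lengths in m; the calibration is good to about 2 mm. A picture is of the moment at which its call begins: read the wrist's pose just before it. There is no depth.
- ticket.hand_in(): hands the job in; it is judged then, once.
Trained networks look in the newest picture that a camera, given by its name, has taken for a name from the list of things; names that differ only in an ending like _2 or _b are one class to them, and where a whole thing is asked for, a point or a joint stands for the part that bears it (a point fixed in the world has none). Each returns a list of dicts, best first, with "conf" (0 to 1); they miss things now and then, are a little off and sometimes report something else, mostly with a low value. They report only what shows in the picture. A call takes as long as a camera call.
- spotter.find_in(target, camera): "uv" ([column, row] in pixels, amid what is visible of it).
- spotter.cut_out(target, camera): "region" (384x512 bool, what is visible of it) and "uv" ([column, row] in pixels, amid what is visible of it).
- spotter.landmark_of(target, camera): "uv" ([column, row] in pixels: a listed point, or the origin of a listed thing).
The state is a dict: "clock": time; "joint_pos": joint angles; "qvel": joint speeds; "tau": joint torques, N m; "tcp_pos": TCP position; "orientation": TCP orientation; "wrist_force": force on the tool from outside, world axes, zero at the start; "ft_torque": the same for the moment, N m; "finger_gap": finger opening in m; "grip_force": force on a finger pad.
Only numpy, scipy, OpenCV 4.12 (cv2) and the standard library are available. Lean on these libraries where they do the work, as an engineer would, in place of code of your own. Each camera call takes 0.05 s, during which the arm holds its last target. There are 200 camera calls.

## Working session

There is one attempt and no reset: what is moved stays moved. The work goes in short steps, Python scripts to look and compute and a tool call to move; the robot and the scene stay as the last step left them, time stands still between calls to the robot, and variables do not carry over. Pictures are saved under pics/ and viewed, at most 13 in all, crops included, and the job is handed in when it is done.

Besides the shell and the picture viewer there is one more tool, called as name(argument=value, ...), one argument or row to a line, values as JSON. jog_arm: Moves the arm, as the interface text tells. Shifts and turns lie within -1 to 1; 1 stands for 0.25 m of shift or 180 degrees of turn. Its arguments: {"type":"object","properties":{"increments":{"type":"array"},"force":{"type":"number"}},"required":["increments"]}

```bash
mkdir -p pics; cat > h.py <<'E'
import numpy as np, cv2
from scipy.spatial.transform import Rotation as R
from workcell import env, cams, ticket, spotter
def rot(a):
    a=np.array(a,float)
    return a if a.shape==(3,3) else R.from_quat([a[1],a[2],a[3],a[0]]).as_matrix()
def shot(name):
    s=env.get_state(); c=cams.read_camera(name)
    if 'mount' in c:
        T=np.eye(4);T[:3,:3]=rot(s['orientation']);T[:3,3]=s['tcp_pos'];M=T@np.array(c['mount'])
        c['R'],c['p']=M[:3,:3],M[:3,3]
    else: c['R'],c['p']=rot(c['attitude']),np.array(c['xyz'])
    return c
def ray(c,uv):
    d=np.array([(uv[0]-c['cx'])/c['fx'],(uv[1]-c['cy'])/c['fy']]);s=d.copy()
    for _ in range(20): s=d/(1+c['k1']*(s@s))
    return c['R']@np.r_[s,1]
def at_z(c,uv,z):
    r=ray(c,uv); return c['p']+r*(z-c['p'][2])/r[2]
def proj(c,P):
    q=c['R'].T@(np.array(P)-c['p']);s=q[:2]/q[2];s=s*(1+c['k1']*(s@s))
    return np.array([s[0]*c['fx']+c['cx'],s[1]*c['fy']+c['cy']])
def save(c,n): cv2.imwrite('pics/'+n+'.png',c['pixels'][:,:,::-1])
E
python3 - <<'E'
from h import *
np.set_printoptions(precision=4,suppress=True)
Z={'plate':0,'foot_cone':.005,'foot_groove':.005,'foot_flat':.005,'base':0,'groove_line':.0249,'flat_seat':.022,'keeper':.0495,'keeper_knob':.0875,'vial':0,'tape':0,'dish':0,'timer':0,'stopper':0}
ims=[]
for n in ['top','scene']:
    c=shot(n);ims.append(c['pixels']);print(n,c['p'])
    for k,z in Z.items():
        for l in spotter.landmark_of(k,n)[:2]: print(k,round(l['conf'],2),np.round(l['uv'],1),at_z(c,l['uv'],z)[:2])
    save(c,n)
print(env.get_state())
E
```

```text
top [ 0.296  -0.1026  1.403 ]
plate 0.79 [213.9 244.2] [0.4351 0.0151]
foot_cone 0.71 [218.5 235.7] [ 0.4611 -0.0022]
foot_groove 0.74 [221.2 257.2] [ 0.3905 -0.0062]
foot_flat 0.91 [207.2 247.1] [0.427  0.0372]
base 0.74 [219.9 255.8] [ 0.3957 -0.0019]
groove_line 0.85 [319.4 196.2] [ 0.5607 -0.3443]
flat_seat 0.69 [302.8 205.3] [ 0.5355 -0.2869]Traceback (most recent call last):
  File "<stdin>", line 8, in <module>
ValueError: it knows: base, dish, flat_seat, foot_cone, foot_flat, foot_groove, groove_line, keeper_knob, plate, stopper, tape, timer, vial
```

```bash
python3 - <<'E'
from h import *
np.set_printoptions(precision=4,suppress=True)
Z={'plate':0,'foot_cone':.005,'foot_groove':.005,'foot_flat':.005,'base':0,'groove_line':.0249,'flat_seat':.022,'keeper_knob':.0875,'vial':0,'tape':0,'dish':0,'timer':0,'stopper':0}
for n in ['top','scene']:
    c=shot(n);save(c,n);print(n,c['p'])
    for k,z in Z.items():
        for l in spotter.landmark_of(k,n)[:2]: print(k,round(l['conf'],2),np.round(l['uv'],1),at_z(c,l['uv'],z)[:2])
print(env.get_state())
E
```

```text
top [ 0.296  -0.1026  1.403 ]
plate 0.81 [217.7 244.8] [0.432  0.0028]
foot_cone 0.96 [218.1 234.1] [ 0.4665 -0.0012]
foot_groove 0.8 [221.  256.7] [ 0.3922 -0.0056]
foot_flat 0.94 [204.8 246.9] [0.4283 0.0449]
base 0.95 [312.2 204.7] [ 0.5387 -0.3213]
base 0.19 [258.1 246.5] [ 0.4152 -0.1289]
groove_line 0.8 [319.4 198.1] [ 0.5543 -0.3435]
groove_line 0.48 [315.7 154. ] [ 0.7058 -0.3488]
flat_seat 0.8 [304.6 205.2] [ 0.5353 -0.2928]
keeper_knob 0.4 [334.8 205.9] [ 0.5137 -0.3776]
vial 0.39 [257.4 247.1] [ 0.4135 -0.1264]
tape 0.49 [335.6 206.2] [ 0.527  -0.3984]
tape 0.46 [139.3 256.6] [0.4158 0.2602]
dish 0.63 [304.5 207. ] [ 0.5331 -0.2948]
dish 0.52 [283.8 154.5] [ 0.7209 -0.2443]
timer 0.54 [315.  155.2] [ 0.7092 -0.3504]
stopper 0.61 [369.  236.8] [ 0.4164 -0.4944]
scene [-0.4788 -0.6648  1.0943]
plate 0.83 [209.6 225.5] [0.4216 0.0067]
foot_cone 0.85 [221.8 219. ] [ 0.4611 -0.0143]
foot_groove 0.79 [213.  230.9] [ 0.4025 -0.0187]
foot_flat 0.57 [202.3 219.2] [0.4302 0.0397]
base 0.77 [315.3 238.6] [ 0.5298 -0.3096]
base 0.73 [220.7 216.5] [ 0.4736 -0.002 ]
flat_seat 0.8 [312.9
[... 182 characters left out ...]
249.5 243.2] [ 0.4158 -0.1415]
dish 0.48 [323.4 197.8] [ 0.7177 -0.2565]
timer 0.58 [347.8 208.6] [ 0.7068 -0.3488]
stopper 0.73 [221.2 217.5] [ 0.4704 -0.0059]
stopper 0.66 [362.9 285.1] [ 0.427  -0.5025]
{'clock': 1.8, 'joint_pos': array([-1.3426,  0.3132,  0.0461,  1.3036,  0.    ,  1.4312]), 'qvel': array([-0.    ,  0.0003,  0.0006,  0.0007, -0.0014, -0.0002]), 'tau': array([ -0.0003, -48.0464,  29.8801,   0.0007,  -0.    ,  -0.    ]), 'tcp_pos': array([ 0.2067, -0.5366,  0.2313]), 'orientation': array([0.    , 0.9831, 0.1828, 0.    ]), 'wrist_force': array([-0.156 ,  0.2001, -0.0867]), 'ft_torque': array([ 0.0266,  0.0093, -0.0072]), 'grip_force': 0.0, 'finger_gap': 0.08568046805532341}
```

View pics/top.png

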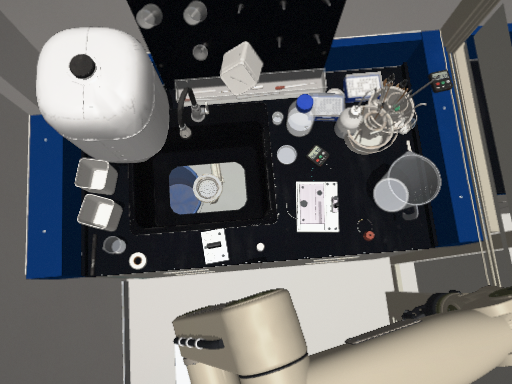

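View pics/scene.png

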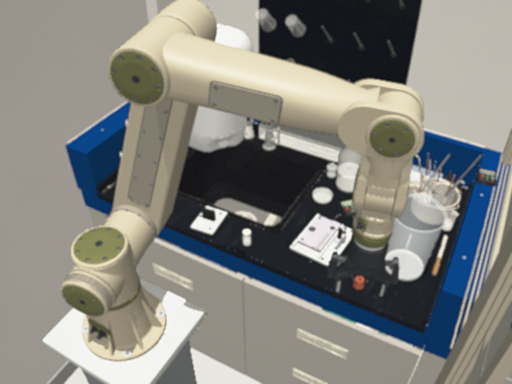

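Top view: plate at about (214,245), base at (317,206), keeper knob near (334,206). The scene view agrees, with the arm hiding part of the base. I'll move above the plate first.

```bash
cat >> h.py <<'E'
def Rd(psi): # tool down, tool x at world angle psi
    return np.array([[np.cos(psi),np.sin(psi),0],[np.sin(psi),-np.cos(psi),0],[0,0,-1]])
def plan(dst,psi,n,grip,src=None,psi0=None,smooth=True):
    s=env.get_state(); p=np.array(s['tcp_pos'] if src is None else src,float); Rc=rot(s['orientation']) if psi0 is None else Rd(psi0)
    p0=p.copy();a=R.from_matrix(Rc.T@Rd(psi)).as_rotvec()/np.pi;R0=Rc.copy();dst=np.array(dst,float);rows=[]
    for i in range(1,n+1):
        t=i/n; f=t*t*(3-2*t) if smooth else t
        d=np.round(Rc.T@(p0+(dst-p0)*f-p)/.25,3); Rt=R0@R.from_rotvec(a*np.pi*f).as_matrix()
        w=np.round(R.from_matrix(Rc.T@Rt).as_rotvec()/np.pi,4)
        p=p+Rc@d*.25; Rc=Rc@R.from_rotvec(w*np.pi).as_matrix()
        rows.append([float(x)+0. for x in d]+[float(x)+0. for x in w]+[grip])
    print('[['+',\n'.join(str(r) for r in rows)+']]'); print('end',p)
E
python3 - <<'E'
from h import *
print(np.round(np.array(cams.read_camera('wrist')['mount']),4).tolist())
plan([.42,.01,.25],1.63,20,0)
E
```

```text
[[0.001, -0.9636, -0.2675, 0.0681], [1.0, 0.0008, 0.001, -0.0009], [-0.0007, -0.2675, 0.9636, -0.1428], [0.0, 0.0, 0.0, 1.0]]
[[[0.011, -0.013, -0.001, 0.0, 0.0, -0.0029, 0],
[0.034, -0.035, -0.001, 0.0, 0.0, -0.0083, 0],
[0.053, -0.055, -0.003, 0.0, 0.0, -0.0132, 0],
[0.074, -0.07, -0.003, 0.0, 0.0, -0.0174, 0],
[0.094, -0.079, -0.004, 0.0, 0.0, -0.021, 0],
[0.113, -0.083, -0.004, 0.0, 0.0, -0.024, 0],
[0.131, -0.081, -0.005, 0.0, 0.0, -0.0264, 0],
[0.147, -0.076, -0.005, 0.0, 0.0, -0.0282, 0],
[0.159, -0.065, -0.006, 0.0, 0.0, -0.0295, 0],
[0.168, -0.051, -0.005, 0.0, 0.0, -0.03, 0],
[0.172, -0.034, -0.006, 0.0, 0.0, -0.03, 0],
[0.171, -0.019, -0.006, 0.0, 0.0, -0.0295, 0],
[0.164, -0.002, -0.005, 0.0, 0.0, -0.0282, 0],
[0.154, 0.012, -0.005, 0.0, 0.0, -0.0264, 0],
[0.139, 0.022, -0.004, 0.0, 0.0, -0.024, 0],
[0.119, 0.028, -0.004, 0.0, 0.0, -0.021, 0],
[0.097, 0.03, -0.003, 0.0, 0.0, -0.0174, 0],
[0.072, 0.027, -0.003, 0.0, 0.0, -0.0131, 0],
[0.045, 0.019, -0.001, 0.0, 0.0, -0.0084, 0],
[0.015, 0.007, -0.001, 0.0, 0.0, -0.0029, 0]]]
end [0.42004192 0.00989494 0.25002023]
```

jog_arm(
  increments=[
    [[0.011, -0.013, -0.001, 0, 0, -0.0029, 0], [0.034, -0.035, -0.001, 0, 0, -0.0083, 0], [0.053, -0.055, -0.003, 0, 0, -0.0132, 0], [0.074, -0.07, -0.003, 0, 0, -0.0174, 0], [0.094, -0.079, -0.004, 0, 0, -0.021, 0], [0.113, -0.083, -0.004, 0, 0, -0.024, 0], [0.131, -0.081, -0.005, 0, 0, -0.0264, 0], [0.147, -0.076, -0.005, 0, 0, -0.0282, 0], [0.159, -0.065, -0.006, 0, 0, -0.0295, 0], [0.168, -0.051, -0.005, 0, 0, -0.03, 0], [0.172, -0.034, -0.006, 0, 0, -0.03, 0], [0.171, -0.019, -0.006, 0, 0, -0.0295, 0], [0.164, -0.002, -0.005, 0, 0, -0.0282, 0], [0.154, 0.012, -0.005, 0, 0, -0.0264, 0], [0.139, 0.022, -0.004, 0, 0, -0.024, 0], [0.119, 0.028, -0.004, 0, 0, -0.021, 0], [0.097, 0.03, -0.003, 0, 0, -0.0174, 0], [0.072, 0.027, -0.003, 0, 0, -0.0131, 0], [0.045, 0.019, -0.001, 0, 0, -0.0084, 0], [0.015, 0.007, -0.001, 0, 0, -0.0029, 0]],
  ],
)

```text
clock: 3.85
tcp_pos: [0.4198, 0.0111, 0.2501]
orientation: [0.0, 0.685, 0.729, 0.0]
wrist_force: [-0.4, -0.0, -0.3]
finger_gap: 0.0855
grip_force: 0.0
```

```bash
python3 - <<'E'
from h import *
np.set_printoptions(precision=4,suppress=True)
c=shot('wrist');save(c,'w1');print(c['p'],env.get_state()['tcp_pos'])
for k,z in {'plate':0,'foot_cone':.005,'foot_groove':.005,'foot_flat':.005}.items():
    for l in spotter.landmark_of(k,'wrist')[:2]: print(k,round(l['conf'],2),np.round(l['uv'],1),at_z(c,l['uv'],z)[:2])
r=spotter.cut_out('plate','wrist')[0]['region'];np.save('r1.npy',r);print(r.sum())
E
```

```text
[0.4155 0.0798 0.3928] [0.4199 0.0108 0.2501]
plate 0.87 [267.5 155.8] [0.4273 0.0119]
foot_cone 0.71 [300.4 171.9] [ 0.4675 -0.0041]
foot_groove 0.85 [239.5 173.7] [ 0.3953 -0.0109]
foot_groove 0.32 [271.  155.5] [0.4312 0.0133]
foot_flat 0.56 [271.1 128.8] [0.4291 0.0444]
6022
```

View pics/w1.png

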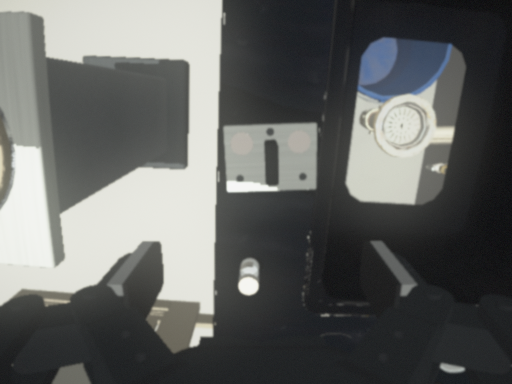

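The wrist view shows the plate's corners near (223,125), (318,122), (316,190) and (228,192), with foot marks at (270,132), (240,179) and (302,177). The discs sit on the +y side, at the top.

```bash
python3 - <<'E'
from h import *
np.set_printoptions(precision=4,suppress=True)
c=shot('wrist'); r=np.load('r1.npy')
for uv in [(270,132),(240,178.5),(302.5,177)]: print(at_z(c,uv,.02)[:2])
for uv in [(223,125),(318,122),(316,190),(228,192)]: print(at_z(c,uv,.02)[:2])
cn=max(cv2.findContours(r.astype(np.uint8),0,1)[0],key=cv2.contourArea)[:,0].astype(float)
print(cv2.minAreaRect(np.array([at_z(c,u,.02)[:2]*1000 for u in cn],np.float32)))
b=cv2.resize(c['pixels'][105:215,205:335,::-1],None,fx=6,fy=5,interpolation=cv2.INTER_CUBIC);b=cv2.convertScaleAbs(b,alpha=1.3);cv2.imwrite('pics/w1c.png',b)
E
```

```text
[0.4277 0.0402]
[ 0.3968 -0.0148]
[ 0.4684 -0.0088]
[0.3755 0.0449]
[0.4798 0.0544]
[ 0.4855 -0.0233]
[ 0.3835 -0.0317]
((429.9933776855469, 10.979106903076172), (103.29078674316406, 76.30411529541016), 5.286852836608887)
```

View pics/w1c.png

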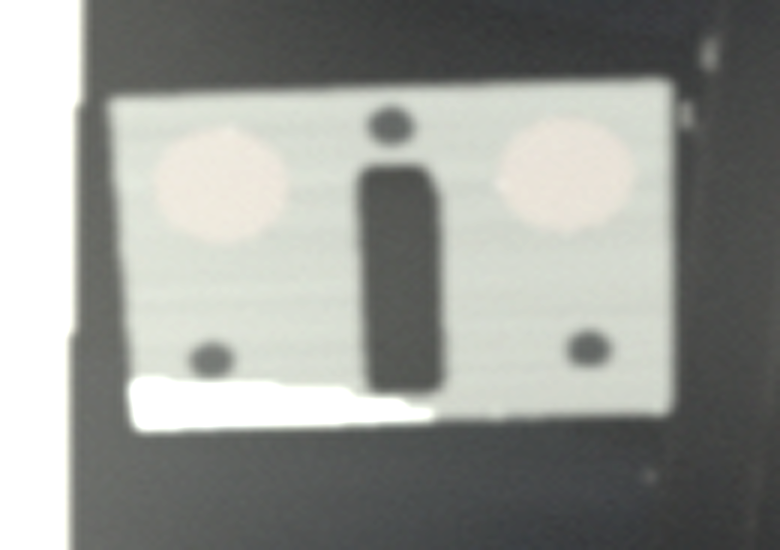

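```bash
python3 - <<'E'
from h import *
plan([.430,.011,.027],1.661,14,0)
E
```

```text
[[[0.0, 0.001, 0.013, 0.0, 0.0, -0.0002, 0],
[0.0, 0.001, 0.036, 0.0, 0.0, -0.0004, 0],
[0.001, 0.003, 0.056, 0.0, 0.0, -0.0006, 0],
[0.0, 0.003, 0.072, 0.0, 0.0, -0.0008, 0],
[0.0, 0.004, 0.083, 0.0, 0.0, -0.001, 0],
[0.001, 0.004, 0.091, 0.0, 0.0, -0.0011, 0],
[0.0, 0.005, 0.095, 0.0, 0.0, -0.0011, 0],
[0.001, 0.004, 0.095, 0.0, 0.0, -0.0011, 0],
[0.0, 0.004, 0.091, 0.0, 0.0, -0.001, 0],
[0.001, 0.004, 0.083, 0.0, 0.0, -0.001, 0],
[0.0, 0.003, 0.072, 0.0, 0.0001, -0.0008, 0],
[0.0, 0.003, 0.056, 0.0, 0.0, -0.0007, 0],
[0.0, 0.002, 0.036, -0.0001, 0.0, -0.0004, 0],
[0.0, 0.0, 0.013, 0.0, 0.0, -0.0001, 0]]]
end [0.42995627 0.01093893 0.02698696]
```

jog_arm(
  increments=[
    [[0, 0.001, 0.013, 0, 0, -0.0002, 0], [0, 0.001, 0.036, 0, 0, -0.0004, 0], [0.001, 0.003, 0.056, 0, 0, -0.0006, 0], [0, 0.003, 0.072, 0, 0, -0.0008, 0], [0, 0.004, 0.083, 0, 0, -0.001, 0], [0.001, 0.004, 0.091, 0, 0, -0.0011, 0], [0, 0.005, 0.095, 0, 0, -0.0011, 0], [0.001, 0.004, 0.095, 0, 0, -0.0011, 0], [0, 0.004, 0.091, 0, 0, -0.001, 0], [0.001, 0.004, 0.083, 0, 0, -0.001, 0], [0, 0.003, 0.072, 0, 0, -0.0008, 0], [0, 0.003, 0.056, 0, 0, -0.0007, 0], [0, 0.002, 0.036, 0, 0, -0.0004, 0], [0, 0, 0.013, 0, 0, -0.0001, 0], [0, 0, 0, 0, 0, 0, 0]],
  ],
)

```text
clock: 5.7
tcp_pos: [0.4298, 0.0116, 0.0267]
orientation: [-0.0, 0.674, 0.739, -0.0]
wrist_force: [-0.6, 0.3, -0.5]
finger_gap: 0.0853
grip_force: 0.0
```

jog_arm(
  increments=[
    [[0, 0, 0, 0, 0, 0, 255], [0, 0, 0, 0, 0, 0, 255], [0, 0, 0, 0, 0, 0, 255], [0, 0, 0, 0, 0, 0, 255], [0, 0, 0, 0, 0, 0, 255], [0, 0, 0, 0, 0, 0, 255], [0, 0, 0, 0, 0, 0, 255], [0, 0, 0, 0, 0, 0, 255], [0, 0, 0, 0, 0, 0, 255], [0, 0, 0, 0, 0, 0, 255]],
  ],
  force=40,
)

```text
clock: 6.7
tcp_pos: [0.4306, 0.0116, 0.0273]
orientation: [0.0, 0.674, 0.739, 0.0]
wrist_force: [-0.2, 0.8, 5.7]
finger_gap: 0.0137
grip_force: 42.1
```

```bash
python3 - <<'E'
from h import *
s=env.get_state();print(s)
plan([.430,.011,.20],1.661,12,255)
print(rot(s['orientation']))
E
```

```text
{'clock': 6.7, 'joint_pos': array([-1.59862999e-01,  2.16583403e-01, -6.35516259e-01,  7.17891522e-01,
       -5.13910686e-05,  1.31930257e+00]), 'qvel': array([ 7.65248943e-04,  2.28278775e-04,  9.33190088e-05, -2.09114646e-04,
       -5.00739108e-05,  8.52227327e-04]), 'tau': array([ 2.23941560e-02, -3.33833063e+01,  2.12449175e+01,  1.28432506e-02,
       -3.87016498e-02, -7.61660677e-02]), 'tcp_pos': array([0.43057749, 0.01159178, 0.02727778]), 'orientation': array([3.50873084e-04, 6.73979705e-01, 7.38749751e-01, 1.99026832e-04]), 'wrist_force': array([-0.20119849,  0.84977782,  5.71531398]), 'ft_torque': array([ 0.03833223, -0.09042287, -0.1006192 ]), 'grip_force': 42.13635563850403, 'finger_gap': 0.01371772994926265}
[[[0.0, 0.0, -0.014, 0.0, 0.0, 0.0, 255],
[0.0, 0.0, -0.037, 0.0, 0.0, 0.0, 255],
[0.0, 0.0, -0.057, 0.0, 0.0, 0.0001, 255],
[-0.001, -0.001, -0.071, 0.0001, 0.0, 0.0, 255],
[0.0, 0.0, -0.081, 0.0, 0.0, 0.0001, 255],
[0.0, 0.0, -0.085, 0.0, 0.0, 0.0, 255],
[0.0, 0.0, -0.086, 0.0001, 0.0, 0.0001, 255],
[-0.001, -0.001, -0.081, 0.0, 0.0001, 0.0, 255],
[0.0, 0.0, -0.071, 0.0, 0.0, 0.0001, 255],
[0.0, 0.0, -0.057, 0.0, 0.0, 0.0, 255],
[0.0, 0.0, -0.037, 0.0, 0.0, 0.0, 255],
[0.0, 0.0, -0.014, 0.0, 0.0, 0.0001, 255]]]
end [0.43005075 0.01107083 0.20002765]
[[-9.15024672e-02  9.95804539e-01  7.86694897e-04]
 [ 9.95804818e-01  9.15026342e-02 -1.78900630e-04]
 [-2.50134715e-04  7.67024720e-04 -9.99999675e-01]]
```

jog_arm(
  increments=[
    [[0, 0, -0.014, 0, 0, 0, 255], [0, 0, -0.037, 0, 0, 0, 255], [0, 0, -0.057, 0, 0, 0, 255], [0, 0, -0.071, 0, 0, 0, 255], [0, 0, -0.081, 0, 0, 0, 255], [0, 0, -0.085, 0, 0, 0, 255], [0, 0, -0.085, 0, 0, 0, 255], [0, 0, -0.081, 0, 0, 0, 255], [0, 0, -0.071, 0, 0, 0, 255], [0, 0, -0.057, 0, 0, 0, 255], [0, 0, -0.037, 0, 0, 0, 255], [0, 0, -0.014, 0, 0, 0, 255]],
  ],
)

```text
clock: 7.9
tcp_pos: [0.43, 0.0117, 0.2001]
orientation: [0.0, 0.674, 0.739, -0.0]
wrist_force: [0.4, -0.1, -6.2]
finger_gap: 0.0137
grip_force: 40.8
```

```bash
python3 - <<'E'
from h import *
np.set_printoptions(precision=4,suppress=True)
print(env.get_state()['wrist_force'])
c=shot('top');save(c,'t2')
for k,z in {'base':0,'groove_line':.0249,'flat_seat':.022,'keeper_knob':.0875}.items():
    for l in spotter.landmark_of(k,'top')[:2]: print(k,round(l['conf'],2),np.round(l['uv'],1),at_z(c,l['uv'],z)[:2])
for q in spotter.cut_out('base','top')[:2]:
    r=q['region'];print(q['conf'],q['uv'],r.sum());cn=max(cv2.findContours(r.astype(np.uint8),0,1)[0],key=cv2.contourArea)[:,0].astype(float)
    print(cv2.minAreaRect(np.array([at_z(c,u,.01)[:2]*1000 for u in cn],np.float32)))
b=cv2.resize(c['pixels'][165:245,280:360,::-1],None,fx=7,fy=7,interpolation=cv2.INTER_CUBIC);cv2.imwrite('pics/t2c.png',b)
E
```

```text
[ 0.4209 -0.0522 -6.1971]
base 0.85 [312.4 205.3] [ 0.5366 -0.3217]
groove_line 0.65 [321.1 194.2] [ 0.5669 -0.3506]
groove_line 0.27 [210.  240.9] [0.4443 0.0249]
flat_seat 0.83 [303.  208.7] [ 0.5242 -0.2863]
flat_seat 0.19 [336.7 205.3] [ 0.526  -0.3977]
keeper_knob 0.74 [319.3 196.8] [ 0.5468 -0.3328]
keeper_knob 0.63 [336.5 206.1] [ 0.5126 -0.3828]
0.76 [314.3, 207.9] 2126
((532.1212768554688, -336.10626220703125), (144.0743865966797, 168.64889526367188), 85.0589599609375)
```

View pics/t2c.png

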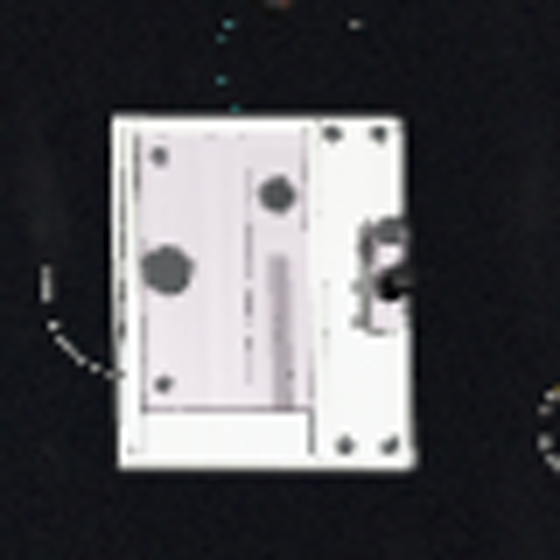

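The top view shows the base with the cone at about (319.6,192.7). The groove ends at about (320.7,223), the flat mark is at (303.6,203.6), and the block is clearly shifted toward +x. I'll carry the plate past the base and look closer with the wrist camera.

```bash
python3 - <<'E'
from h import *
np.set_printoptions(precision=4,suppress=True)
c=shot('top')
f=lambda a,b,z: at_z(c,(280+a/7,165+b/7),z)
for n,a,b,z in [('cone',277,194,.0249),('gr-',285,408,.0249),('gr+',278,255,.0249),('flat',165,270,.022),('TL',112,118,.01),('BL',120,468,.01),('TR',402,118,.01),('BR',414,468,.01)]: print(n,f(a,b,z)[:2])
plan([.535,-.42,.25],1.61,20,255)
E
```

```text
cone [ 0.5723 -0.3462]
gr- [ 0.4709 -0.338 ]
gr+ [ 0.5431 -0.3432]
flat [ 0.541  -0.2901]
TL [ 0.6191 -0.2745]
BL [ 0.4512 -0.2604]
TR [ 0.6072 -0.4127]
BR [ 0.4397 -0.3971]
[[[-0.013, 0.002, -0.001, 0.0, 0.0, 0.0001, 255],
[-0.036, 0.005, -0.005, 0.0, 0.0, 0.0004, 255],
[-0.058, 0.009, -0.007, 0.0, 0.0, 0.0005, 255],
[-0.076, 0.012, -0.008, -0.0001, 0.0, 0.0007, 255],
[-0.092, 0.014, -0.011, 0.0, 0.0, 0.0009, 255],
[-0.105, 0.016, -0.012, 0.0, 0.0, 0.001, 255],
[-0.115, 0.019, -0.014, 0.0, 0.0, 0.0011, 255],
[-0.123, 0.02, -0.014, -0.0001, 0.0, 0.0012, 255],
[-0.129, 0.021, -0.016, 0.0, 0.0, 0.0012, 255],
[-0.131, 0.023, -0.015, 0.0, 0.0, 0.0012, 255],
[-0.13, 0.023, -0.015, -0.0001, 0.0, 0.0013, 255],
[-0.129, 0.023, -0.015, 0.0, -0.0001, 0.0012, 255],
[-0.122, 0.022, -0.015, -0.0001, 0.0, 0.0012, 255],
[-0.115, 0.022, -0.013, 0.0, 0.0, 0.0011, 255],
[-0.105, 0.02, -0.012, 0.0, 0.0, 0.001, 255],
[-0.091, 0.018, -0.011, 0.0, 0.0, 0.0009, 255],
[-0.075, 0.014, -0.009, -0.0001, 0.0, 0.0007, 255],
[-0.057, 0.012, -0.007, 0.0, 0.0, 0.0005, 255],
[-0.036, 0.007, -0.004, 0.0, 0.0, 0.0004, 255],
[-0.013, 0.003, -0.001, 0.0, 0.0, 0.0001, 255]]]
end [ 0.5351 -0.42    0.2499]
```

```bash
python3 - <<'E'
from h import *
plan([.53,-.42,.25],1.484,20,255)
E
```

```text
[[[-0.013, 0.002, -0.001, 0.0, 0.0, 0.0004, 255],
[-0.036, 0.005, -0.005, 0.0, 0.0, 0.0012, 255],
[-0.058, 0.008, -0.007, 0.0, 0.0, 0.0019, 255],
[-0.075, 0.011, -0.008, -0.0001, 0.0, 0.0024, 255],
[-0.092, 0.015, -0.011, 0.0, 0.0, 0.003, 255],
[-0.105, 0.017, -0.012, 0.0, 0.0, 0.0034, 255],
[-0.114, 0.02, -0.014, 0.0, 0.0, 0.0037, 255],
[-0.123, 0.023, -0.014, -0.0001, 0.0, 0.004, 255],
[-0.127, 0.026, -0.016, 0.0, 0.0, 0.0042, 255],
[-0.129, 0.028, -0.015, -0.0001, 0.0, 0.0042, 255],
[-0.13, 0.03, -0.015, 0.0, 0.0, 0.0042, 255],
[-0.126, 0.031, -0.015, 0.0, 0.0, 0.0042, 255],
[-0.12, 0.031, -0.015, -0.0001, 0.0, 0.004, 255],
[-0.113, 0.03, -0.013, 0.0, 0.0, 0.0037, 255],
[-0.102, 0.029, -0.013, 0.0, 0.0, 0.0034, 255],
[-0.089, 0.026, -0.01, -0.0001, 0.0, 0.003, 255],
[-0.073, 0.023, -0.009, 0.0, 0.0, 0.0025, 255],
[-0.055, 0.017, -0.007, 0.0, -0.0001, 0.0018, 255],
[-0.035, 0.011, -0.004, 0.0, 0.0, 0.0012, 255],
[-0.013, 0.004, -0.002, 0.0, 0.0, 0.0004, 255]]]
end [ 0.52991396 -0.42007214  0.25010288]
```

jog_arm(
  increments=[
    [[-0.013, 0.002, -0.001, 0, 0, 0.0004, 255], [-0.036, 0.005, -0.005, 0, 0, 0.0012, 255], [-0.058, 0.008, -0.007, 0, 0, 0.0019, 255], [-0.075, 0.011, -0.008, 0, 0, 0.0024, 255], [-0.092, 0.015, -0.011, 0, 0, 0.003, 255], [-0.105, 0.017, -0.012, 0, 0, 0.0034, 255], [-0.114, 0.02, -0.014, 0, 0, 0.0037, 255], [-0.123, 0.023, -0.014, 0, 0, 0.004, 255], [-0.127, 0.026, -0.016, 0, 0, 0.0042, 255], [-0.129, 0.028, -0.015, 0, 0, 0.0042, 255], [-0.13, 0.03, -0.015, 0, 0, 0.0042, 255], [-0.126, 0.031, -0.015, 0, 0, 0.0042, 255], [-0.12, 0.031, -0.015, 0, 0, 0.004, 255], [-0.113, 0.03, -0.013, 0, 0, 0.0037, 255], [-0.102, 0.029, -0.013, 0, 0, 0.0034, 255], [-0.089, 0.026, -0.01, 0, 0, 0.003, 255], [-0.073, 0.023, -0.009, 0, 0, 0.0025, 255], [-0.055, 0.017, -0.007, 0, 0, 0.0018, 255], [-0.035, 0.011, -0.004, 0, 0, 0.0012, 255], [-0.013, 0.004, -0.002, 0, 0, 0.0004, 255]],
  ],
)

```text
clock: 10.25
tcp_pos: [0.5301, -0.4216, 0.2502]
orientation: [-0.0, 0.738, 0.675, -0.0]
wrist_force: [-0.1, 0.7, -6.7]
finger_gap: 0.0135
grip_force: 40.7
```

```bash
python3 - <<'E'
from h import *
np.set_printoptions(precision=4,suppress=True)
s=env.get_state();print(s['wrist_force'],s['tcp_pos'],rot(s['orientation']).tolist())
c=shot('wrist');save(c,'w3')
for k,z in {'base':0,'groove_line':.0249,'flat_seat':.022,'keeper_knob':.0875}.items():
    for l in spotter.landmark_of(k,'wrist')[:2]: print(k,round(l['conf'],2),np.round(l['uv'],1),at_z(c,l['uv'],z)[:2])
E
```

```text
[-0.1251  0.6531 -6.6572] [ 0.5301 -0.4216  0.2502] [[0.08802965071960378, 0.996117606176356, -0.0007037468796997531], [0.996117816531581, -0.08802942961178295, 0.0003392795009782672], [0.0002760118479281389, -0.0007308814611648696, -0.9999996948148282]]
base 0.56 [256.4  67.5] [ 0.5332 -0.3211]
groove_line 0.96 [291.9  87.4] [ 0.5691 -0.3464]
flat_seat 0.67 [256.6  35.5] [ 0.5364 -0.2912]
keeper_knob 0.69 [262.7 173. ] [ 0.5312 -0.4224]
```

View pics/w3.png

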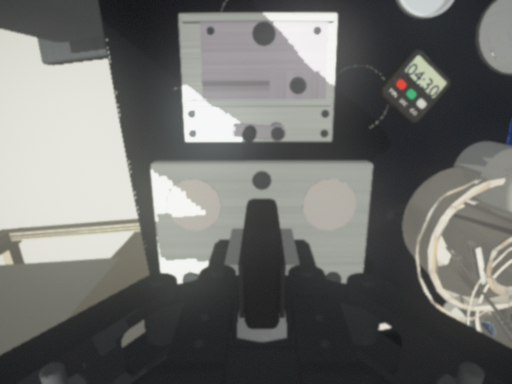

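The wrist view shows the cone at (298,86), the groove from (202,86) to (270,85), and the flat mark at (263,34). Slab corners are (179,13), (338,13), (331,142) and (184,142). The keeper's knob is near (250,133), and the held plate's flat-foot dot is at (261,180).

```bash
python3 - <<'E'
from h import *
np.set_printoptions(precision=4,suppress=True)
c=shot('wrist');save(c,'w3b');s=env.get_state();t=s['tcp_pos'];Rt=rot(s['orientation'])
g=cv2.cvtColor(c['pixels'],cv2.COLOR_RGB2GRAY)
def blob(u,v,h):
    w=g[v-h:v+h+1,u-h:u+h+1].astype(float);m=np.clip(np.percentile(w,80)-15-w,0,None);y,x=np.mgrid[v-h:v+h+1,u-h:u+h+1]
    return (m*x).sum()/m.sum(),(m*y).sum()/m.sum()
for n,u,v,h,z in [('cone',298,86,11,.0249),('flatmark',263,34,13,.022),('platedot',261,180,12,t[2]-.0073)]:
    b=blob(u,v,h);P=at_z(c,b,z);print(n,np.round(b,1),P, 'tool',Rt.T@(P-t))
for uv in [(179,13),(338,13),(331,142),(184,142)]: print('slab',at_z(c,uv,.01)[:2])
for uv in [(205,86),(270,85)]: print('groove',at_z(c,uv,.0249)[:2])
for uv in [(152,162),(372,161)]: P=at_z(c,uv,t[2]-.0073);print('plate edge tool',Rt.T@(P-t))
for uv in [(250,133),(278,132)]: print('knob/post',at_z(c,uv,.08)[:2],at_z(c,uv,.05)[:2])
b=cv2.resize(c['pixels'][0:200,145:385,::-1],None,fx=3.3,fy=3,interpolation=cv2.INTER_CUBIC);cv2.imwrite('pics/w3c.png',b)
E
```

```text
cone [297.4  87.5] [ 0.5752 -0.3447  0.0249] tool [0.0782 0.0383 0.2264]
flatmark [263.4  35.4] [ 0.5436 -0.2892  0.022 ] tool [0.1307 0.002  0.2293]
platedot [261.4 180.1] [ 0.533  -0.3881  0.2439] tool [ 0.0313 -0.0001  0.0073]
slab [ 0.4565 -0.2566]
slab [ 0.6246 -0.271 ]
slab [ 0.6119 -0.4081]
slab [ 0.443  -0.3936]
groove [ 0.4774 -0.3347]
groove [ 0.5463 -0.3397]
plate edge tool [ 0.0398 -0.0503  0.0073]
plate edge tool [0.0404 0.0506 0.0073]
knob/post [ 0.5228 -0.3829] [ 0.5215 -0.3859]
knob/post [ 0.5489 -0.3842] [ 0.5501 -0.3873]
```

View pics/w3c.png

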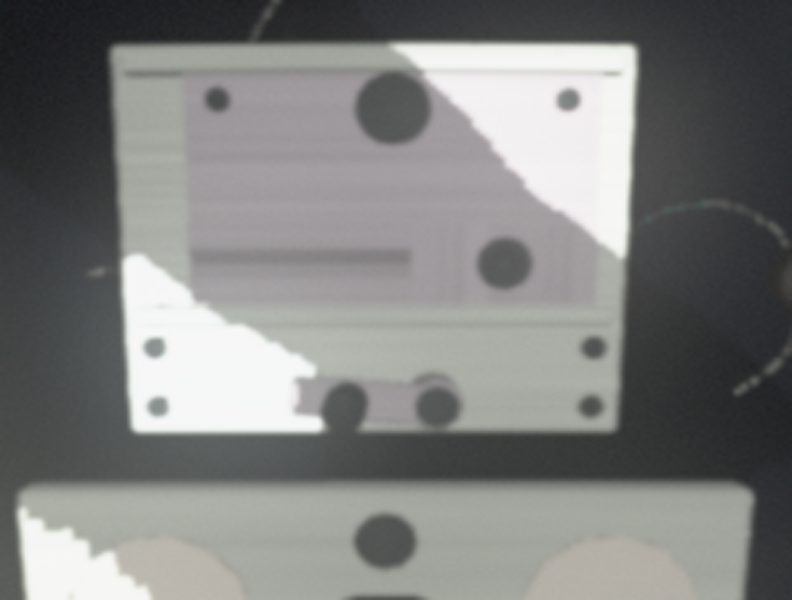

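Camera estimate: home plate origin is about (0.541,-0.319), base yaw -0.0875, u about +6 mm. I'll set down 5 mm short in x and slide toward the cone.

```bash
python3 - <<'E'
from h import *
plan([.536,-.3204,.17],1.4833,10,255)
plan([.536,-.3204,.056],1.4833,10,255,src=[.536,-.3204,.17],psi0=1.4833)
E
```

```text
[[[0.011, 0.0, 0.009, 0.0, 0.0, 0.0, 255],
[0.03, -0.001, 0.025, 0.0, 0.0, 0.0, 255],
[0.045, -0.002, 0.036, 0.0, 0.0, 0.0001, 255],
[0.053, -0.001, 0.044, 0.0, 0.0, 0.0001, 255],
[0.059, -0.002, 0.049, 0.0, 0.0, 0.0, 255],
[0.059, -0.002, 0.048, 0.0, 0.0, 0.0001, 255],
[0.054, -0.001, 0.044, 0.0, 0.0, 0.0001, 255],
[0.044, -0.002, 0.036, 0.0, 0.0, 0.0, 255],
[0.03, -0.001, 0.025, 0.0, -0.0001, 0.0001, 255],
[0.011, 0.0, 0.009, 0.0, 0.0, 0.0, 255]]]
end [ 0.53596455 -0.3204284   0.17001495]
[[[0.0, 0.0, 0.013, 0.0, 0.0, 0.0, 255],
[0.0, 0.0, 0.034, 0.0, 0.0, 0.0, 255],
[0.0, 0.0, 0.051, 0.0, 0.0, 0.0, 255],
[0.0, 0.0, 0.063, 0.0, 0.0, 0.0, 255],
[0.0, 0.0, 0.067, 0.0, 0.0, 0.0, 255],
[0.0, 0.0, 0.067, 0.0, 0.0, 0.0, 255],
[0.0, 0.0, 0.063, 0.0, 0.0, 0.0, 255],
[0.0, 0.0, 0.051, 0.0, 0.0, 0.0, 255],
[0.0, 0.0, 0.034, 0.0, 0.0, 0.0, 255],
[0.0, 0.0, 0.013, 0.0, 0.0, 0.0, 255]]]
end [ 0.536  -0.3204  0.056 ]
```

jog_arm(
  increments=[
    [[0.011, 0, 0.009, 0, 0, 0, 255], [0.03, -0.001, 0.025, 0, 0, 0, 255], [0.045, -0.002, 0.036, 0, 0, 0, 255], [0.053, -0.001, 0.044, 0, 0, 0, 255], [0.059, -0.002, 0.049, 0, 0, 0, 255], [0.059, -0.002, 0.048, 0, 0, 0, 255], [0.054, -0.001, 0.044, 0, 0, 0, 255], [0.044, -0.002, 0.036, 0, 0, 0, 255], [0.03, -0.001, 0.025, 0, 0, 0, 255], [0.011, 0, 0.009, 0, 0, 0, 255], [0, 0, 0.013, 0, 0, 0, 255], [0, 0, 0.034, 0, 0, 0, 255], [0, 0, 0.051, 0, 0, 0, 255], [0, 0, 0.063, 0, 0, 0, 255], [0, 0, 0.067, 0, 0, 0, 255], [0, 0, 0.067, 0, 0, 0, 255], [0, 0, 0.063, 0, 0, 0, 255], [0, 0, 0.051, 0, 0, 0, 255], [0, 0, 0.034, 0, 0, 0, 255], [0, 0, 0.013, 0, 0, 0, 255]],
  ],
)

```text
clock: 12.55
tcp_pos: [0.5354, -0.321, 0.0544]
orientation: [-0.001, 0.737, 0.676, -0.0]
wrist_force: [-0.2, 0.3, -6.1]
finger_gap: 0.0133
grip_force: 40.5
```

jog_arm(
  increments=[
    [[0, 0, 0.004, 0, 0, 0, 255], [0, 0, 0.004, 0, 0, 0, 255], [0, 0, 0, 0, 0, 0, 255]],
  ],
)

```text
clock: 12.85
tcp_pos: [0.5364, -0.3216, 0.0545]
orientation: [0.001, 0.737, 0.676, 0.0]
wrist_force: [0.6, -0.3, -6.6]
finger_gap: 0.0134
grip_force: 40.5
```

jog_arm(
  increments=[
    [[0, 0, 0.004, 0, 0, 0, 255], [0, 0, 0, 0, 0, 0, 255]],
  ],
)

```text
clock: 13.05
tcp_pos: [0.5362, -0.3214, 0.0532]
orientation: [0.0, 0.737, 0.676, 0.0]
wrist_force: [-0.5, -0.5, -6.0]
finger_gap: 0.0132
grip_force: 40.6
```

jog_arm(
  increments=[
    [[0, 0, 0.004, 0, 0, 0, 255], [0, 0, 0, 0, 0, 0, 255]],
  ],
)

```text
clock: 13.25
tcp_pos: [0.5363, -0.3214, 0.0522]
orientation: [0.0, 0.737, 0.676, 0.0]
wrist_force: [0.0, -0.2, -4.3]
finger_gap: 0.0135
grip_force: 40.9
```

jog_arm(
  increments=[
    [[0, 0, 0.002, 0, 0, 0, 255], [0, 0, 0, 0, 0, 0, 255]],
  ],
)

```text
clock: 13.45
tcp_pos: [0.5365, -0.3216, 0.0519]
orientation: [0.001, 0.737, 0.676, 0.0]
wrist_force: [0.4, 0.6, -2.6]
finger_gap: 0.0136
grip_force: 41.3
```

jog_arm(
  increments=[
    [[0, 0, 0, 0, 0, 0, 198], [0, 0, 0, 0, 0, 0, 198], [0, 0, 0, 0, 0, 0, 198], [0, 0, 0, 0, 0, 0, 198]],
  ],
)

```text
clock: 13.85
tcp_pos: [0.5362, -0.3215, 0.0516]
orientation: [0.0, 0.737, 0.676, 0.0]
wrist_force: [-0.6, 0.1, 0.4]
finger_gap: 0.0191
grip_force: 0.0
```

jog_arm(
  increments=[
    [[0, 0.004, 0, 0, 0, 0, 198], [0, 0.004, 0, 0, 0, 0, 198]],
  ],
)

```text
clock: 14.05
tcp_pos: [0.5381, -0.3215, 0.0514]
orientation: [0.0, 0.737, 0.676, -0.0]
wrist_force: [-0.5, 0.8, -0.1]
finger_gap: 0.0187
grip_force: 0.4
```

jog_arm(
  increments=[
    [[0, 0.002, 0, 0, 0, 0, 198], [0, 0.002, 0, 0, 0, 0, 198]],
  ],
)

```text
clock: 14.25
tcp_pos: [0.5388, -0.3215, 0.0512]
orientation: [-0.0, 0.737, 0.676, -0.0]
wrist_force: [-0.5, 0.3, 0.8]
finger_gap: 0.0188
grip_force: 0.4
```

jog_arm(
  increments=[
    [[0, 0.002, 0, 0, 0, 0, 198], [0, 0.002, 0, 0, 0, 0, 198]],
  ],
)

```text
clock: 14.45
tcp_pos: [0.54, -0.3217, 0.0513]
orientation: [0.0, 0.737, 0.676, -0.0]
wrist_force: [-0.5, -0.6, 0.0]
finger_gap: 0.0188
grip_force: 0.3
```

jog_arm(
  increments=[
    [[0, 0.002, 0, 0, 0, 0, 198], [0, 0.002, 0, 0, 0, 0, 198]],
  ],
)

```text
clock: 14.65
tcp_pos: [0.5411, -0.3217, 0.0513]
orientation: [0.0, 0.737, 0.676, 0.0]
wrist_force: [-0.4, -0.1, -0.1]
finger_gap: 0.0193
grip_force: 0.2
```

jog_arm(
  increments=[
    [[0, 0.002, 0, 0, 0, 0, 198], [0, 0.002, 0, 0, 0, 0, 198]],
  ],
)

```text
clock: 14.85
tcp_pos: [0.5421, -0.3218, 0.0513]
orientation: [0.0, 0.737, 0.676, 0.0]
wrist_force: [-0.6, 0.1, -0.1]
finger_gap: 0.0189
grip_force: 0.2
```

jog_arm(
  increments=[
    [[0, 0.002, 0, 0, 0, 0, 198], [0, 0.002, 0, 0, 0, 0, 198]],
  ],
)

```text
clock: 15.05
tcp_pos: [0.543, -0.3219, 0.0513]
orientation: [0.0, 0.737, 0.676, -0.0]
wrist_force: [-0.5, -0.5, 0.5]
finger_gap: 0.019
grip_force: 0.3
```

jog_arm(
  increments=[
    [[0, 0.002, 0, 0, 0, 0, 198], [0, 0.002, 0, 0, 0, 0, 198]],
  ],
)

```text
clock: 15.25
tcp_pos: [0.5435, -0.3219, 0.0512]
orientation: [-0.0, 0.737, 0.676, -0.0]
wrist_force: [-2.9, -0.0, 1.0]
finger_gap: 0.0193
grip_force: 1.4
```

jog_arm(
  increments=[
    [[0, 0.002, 0, 0, 0, 0, 198], [0, 0, 0, 0, 0, 0, 198]],
  ],
)

```text
clock: 15.45
tcp_pos: [0.5437, -0.3219, 0.0512]
orientation: [-0.001, 0.737, 0.676, -0.0]
wrist_force: [-4.3, -0.7, 2.5]
finger_gap: 0.0191
grip_force: 2.1
```

Resistance of 4.3 N at x = 0.5437 puts the plate at about 0.5407, which matches the expected home. Next I'll probe lightly from the other side.

jog_arm(
  increments=[
    [[0, -0.006, 0, 0, 0, 0, 198], [0, -0.006, 0, 0, 0, 0, 198], [0, -0.006, 0, 0, 0, 0, 198], [0, -0.004, 0, 0, 0, 0, 198], [0, 0, 0, 0, 0, 0, 198]],
  ],
)

```text
clock: 15.95
tcp_pos: [0.539, -0.3215, 0.0514]
orientation: [0.0, 0.737, 0.676, 0.0]
wrist_force: [0.4, -0.4, 0.2]
finger_gap: 0.0191
grip_force: 0.0
```

jog_arm(
  increments=[
    [[0, -0.002, 0, 0, 0, 0, 198], [0, 0, 0, 0, 0, 0, 198]],
  ],
)

```text
clock: 16.15
tcp_pos: [0.5385, -0.3215, 0.0513]
orientation: [0.0, 0.737, 0.676, 0.0]
wrist_force: [-0.3, -0.0, 0.2]
finger_gap: 0.019
grip_force: 0.0
```

jog_arm(
  increments=[
    [[0, -0.002, 0, 0, 0, 0, 198], [0, 0, 0, 0, 0, 0, 198]],
  ],
)

```text
clock: 16.35
tcp_pos: [0.5383, -0.3215, 0.0514]
orientation: [0.0, 0.737, 0.676, 0.0]
wrist_force: [-0.6, -0.3, -0.7]
finger_gap: 0.0192
grip_force: 0.5
```

jog_arm(
  increments=[
    [[0, -0.002, 0, 0, 0, 0, 198], [0, 0, 0, 0, 0, 0, 198]],
  ],
)

```text
clock: 16.55
tcp_pos: [0.538, -0.3215, 0.0514]
orientation: [0.0, 0.737, 0.676, 0.0]
wrist_force: [2.8, 0.1, -0.2]
finger_gap: 0.019
grip_force: 1.2
```

jog_arm(
  increments=[
    [[0, -0.001, 0, 0, 0, 0, 198], [0, 0, 0, 0, 0, 0, 198]],
  ],
)

```text
clock: 16.75
tcp_pos: [0.5377, -0.3214, 0.0515]
orientation: [0.0, 0.737, 0.676, 0.0]
wrist_force: [2.9, 0.1, -0.0]
finger_gap: 0.0191
grip_force: 1.5
```

Held in both directions, so it is captured. I'll centre, open, lift and look.

jog_arm(
  increments=[
    [[0, 0.006, 0, 0, 0, 0, 198], [0, 0.006, 0, 0, 0, 0, 198], [0, 0, 0, 0, 0, 0, 100], [0, 0, 0, 0, 0, 0, 0], [0, 0, 0, 0, 0, 0, 0], [0, 0, 0, 0, 0, 0, 0], [0, 0, 0, 0, 0, 0, 0], [0, 0, -0.02, 0, 0, 0, 0], [0, 0, -0.05, 0, 0, 0, 0], [0, 0, -0.08, 0, 0, 0, 0], [0, 0, -0.1, 0, 0, 0, 0], [0, 0, -0.1, 0, 0, 0, 0], [-0.02, 0, -0.1, 0, 0, 0, 0], [-0.04, 0, -0.08, 0, 0, 0, 0], [-0.05, 0, -0.06, 0, 0, 0, 0], [-0.05, 0, -0.04, 0, 0, 0, 0], [-0.03, 0, -0.02, 0, 0, 0, 0], [-0.01, 0, -0.01, 0, 0, 0, 0], [0, 0, 0, 0, 0, 0, 0]],
  ],
)

```text
clock: 18.65
tcp_pos: [0.5358, -0.3716, 0.2165]
orientation: [0.0, 0.737, 0.676, 0.0]
wrist_force: [-0.1, 0.3, 0.4]
finger_gap: 0.0851
grip_force: 0.0
```

```bash
python3 - <<'E'
from h import *
np.set_printoptions(precision=4,suppress=True)
s=env.get_state();print(s['tcp_pos'],s['wrist_force'])
c=shot('wrist');save(c,'w4')
for k,z in {'plate':.022,'foot_cone':.027,'foot_groove':.027,'foot_flat':.027,'keeper_knob':.0875}.items():
    for l in spotter.landmark_of(k,'wrist')[:2]: print(k,round(l['conf'],2),np.round(l['uv'],1),at_z(c,l['uv'],z)[:2])
b=cv2.resize(c['pixels'][0:260,120:400,::-1],None,fx=2.3,fy=2.3,interpolation=cv2.INTER_CUBIC);cv2.imwrite('pics/w4c.png',b)
E
```

```text
[ 0.5358 -0.3716  0.2165] [-0.1063  0.3005  0.3591]
plate 0.87 [263.3 113. ] [ 0.5424 -0.3191]
foot_cone 0.59 [432.9  28.9] [ 0.7079 -0.2536]
foot_cone 0.56 [296.3 135.1] [ 0.5731 -0.343 ]
foot_groove 0.64 [226.8 137.1] [ 0.5043 -0.3391]
foot_flat 0.94 [262.6  80. ] [ 0.5443 -0.288 ]
```

View pics/w4c.png

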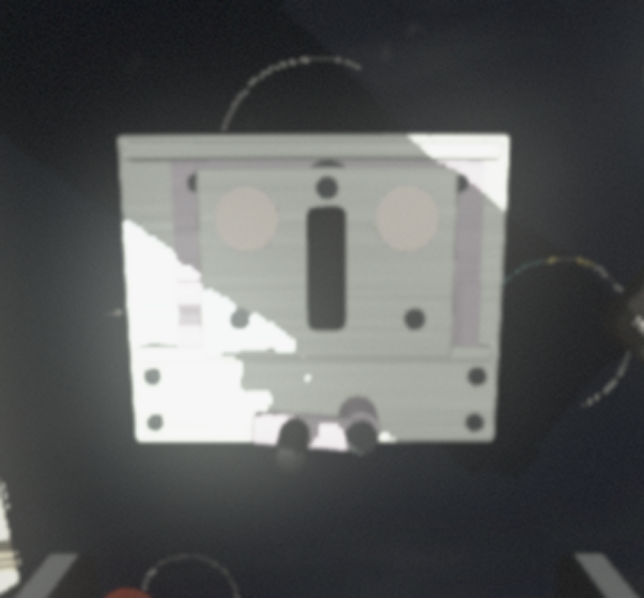

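The plate sits squarely on the block with equal margins (about 26 and 27 px), and its foot dots line up. The knob is near crop (293,435), so pixel (247,189), and the keeper's pivot is near (362,432), so pixel (277,188). Next I'll work out the knob position.

```bash
python3 - <<'E'
from h import *
np.set_printoptions(precision=4,suppress=True)
c=shot('wrist');s=env.get_state()
y=-.0875;B=np.array([[np.cos(y),-np.sin(y)],[np.sin(y),np.cos(y)]])
for uv in [(300.4,138.7),(224.3,138.3),(262.2,81.3)]: print('dot',at_z(c,uv,.042)[:2])
o=np.array([.5349,-.3195]);post=o+B@[.020,-.070];print('post',post,proj(c,[*post,.05]),proj(c,[*post,.0]))
for th in [0,.1,.2,.3]:
    k=post+B@(.028*np.array([-np.cos(th),np.sin(th)]));print(th,k,proj(c,[*k,.0495]),proj(c,[*k,.0875]))
b=cv2.resize(c['pixels'][155:215,220:300,::-1],None,fx=9,fy=9,interpolation=cv2.INTER_CUBIC);b=cv2.convertScaleAbs(b,alpha=1.5,beta=20);cv2.imwrite('pics/k.png',b)
for l in spotter.cut_out('keeper_knob','wrist')[:2]: print(l['conf'],l['uv'],l['region'].sum())
E
```

```text
dot [ 0.5751 -0.3439]
dot [ 0.5034 -0.3374]
dot [ 0.5435 -0.2889]
post [ 0.5487 -0.391 ] [276.6064 190.9274] [274.6305 178.5586]
0 [ 0.5208 -0.3885] [247.4862 190.7234] [245.6895 202.8803]
0.1 [ 0.5212 -0.3858] [247.6056 187.9223] [245.8189 199.7511]
0.2 [ 0.5219 -0.383 ] [248.0166 185.1369] [246.2776 196.6371]
0.3 [ 0.5228 -0.3804] [248.7169 182.3956] [247.0636 193.5703]
0.71 [251.4, 188.0] 899
0.4 [262.1, 115.4] 9312
```

View pics/k.png

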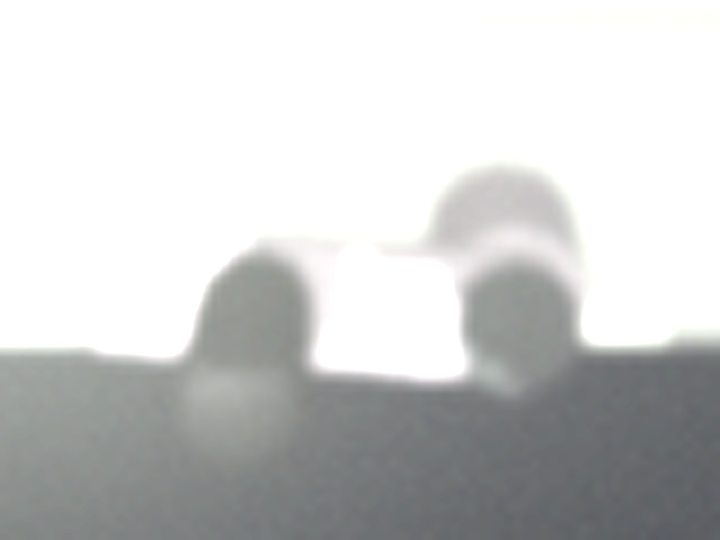

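Knob top is at about (246.7,200.5) and its foot at about (248.5,189.5), so the keeper angle is about 0.08 rad and the knob is near (0.522,-0.3865).

```bash
python3 - <<'E'
from h import *
plan([.522,-.3865,.13],2.269,12,121)
plan([.522,-.3865,.058],2.269,8,121,src=[.522,-.3865,.13],psi0=2.269)
E
```

```text
[[[-0.001, -0.001, 0.007, 0.0, 0.0, -0.0049, 121],
[-0.004, -0.003, 0.018, 0.0, 0.0, -0.0136, 121],
[-0.005, -0.004, 0.029, 0.0, 0.0, -0.0205, 121],
[-0.006, -0.006, 0.035, 0.0, 0.0, -0.0257, 121],
[-0.007, -0.007, 0.04, 0.0, -0.0001, -0.0292, 121],
[-0.006, -0.009, 0.043, 0.0, 0.0, -0.031, 121],
[-0.005, -0.009, 0.043, -0.0001, 0.0, -0.0309, 121],
[-0.004, -0.008, 0.04, 0.0, 0.0, -0.0292, 121],
[-0.003, -0.008, 0.035, 0.0, 0.0, -0.0257, 121],
[-0.002, -0.007, 0.029, 0.0, 0.0, -0.0205, 121],
[-0.001, -0.005, 0.018, 0.0, 0.0, -0.0136, 121],
[0.0, -0.001, 0.007, 0.0, 0.0, -0.0049, 121]]]
end [ 0.52202028 -0.38647696  0.13004309]
[[[0.0, 0.0, 0.012, 0.0, 0.0, 0.0, 121],
[0.0, 0.0, 0.033, 0.0, 0.0, 0.0, 121],
[0.0, 0.0, 0.046, 0.0, 0.0, 0.0, 121],
[0.0, 0.0, 0.053, 0.0, 0.0, 0.0, 121],
[0.0, 0.0, 0.053, 0.0, 0.0, 0.0, 121],
[0.0, 0.0, 0.046, 0.0, 0.0, 0.0, 121],
[0.0, 0.0, 0.033, 0.0, 0.0, 0.0, 121],
[0.0, 0.0, 0.012, 0.0, 0.0, 0.0, 121]]]
end [ 0.522  -0.3865  0.058 ]
```

jog_arm(
  increments=[
    [[-0.001, -0.001, 0.007, 0, 0, -0.0049, 121], [-0.004, -0.003, 0.018, 0, 0, -0.0136, 121], [-0.005, -0.004, 0.029, 0, 0, -0.0205, 121], [-0.006, -0.006, 0.035, 0, 0, -0.0257, 121], [-0.007, -0.007, 0.04, 0, 0, -0.0292, 121], [-0.006, -0.009, 0.043, 0, 0, -0.031, 121], [-0.005, -0.009, 0.043, 0, 0, -0.0309, 121], [-0.004, -0.008, 0.04, 0, 0, -0.0292, 121], [-0.003, -0.008, 0.035, 0, 0, -0.0257, 121], [-0.002, -0.007, 0.029, 0, 0, -0.0205, 121], [-0.001, -0.005, 0.018, 0, 0, -0.0136, 121], [0, -0.001, 0.007, 0, 0, -0.0049, 121], [0, 0, 0, 0, 0, 0, 121]],
  ],
)

```text
clock: 20.35
tcp_pos: [0.5219, -0.3868, 0.13]
orientation: [-0.0, 0.423, 0.906, 0.0]
wrist_force: [-0.6, -0.2, -0.3]
finger_gap: 0.0447
grip_force: 0.0
```

```bash
python3 - <<'E'
from h import *
np.set_printoptions(precision=4,suppress=True)
s=env.get_state();print(s['tcp_pos'],s['finger_gap'],R.from_matrix(rot(s['orientation'])).as_rotvec())
c=shot('top')
b=cv2.resize(c['pixels'][165:245,280:360,::-1],None,fx=7,fy=7,interpolation=cv2.INTER_CUBIC);cv2.imwrite('pics/t5.png',b)
for n in ['wrist']:
    c=shot(n);save(c,'w5')
    for l in spotter.landmark_of('keeper_knob',n)[:2]: print(round(l['conf'],2),np.round(l['uv'],1),at_z(c,l['uv'],.0875)[:2])
t=s['tcp_pos'];print(proj(c,[.522,-.3865,.0875]),proj(c,[.522,-.3865,.0495]))
E
```

```text
[ 0.5219 -0.3868  0.13  ] 0.04465879669453755 [-1.3284 -2.8463 -0.0003]
0.66 [259.4 212.7] [ 0.5201 -0.3854]
0.64 [ 94.8 198.4] [ 0.44   -0.4413]
[260.6457 215.9676] [260.7623 197.1617]
```

View pics/w5.png

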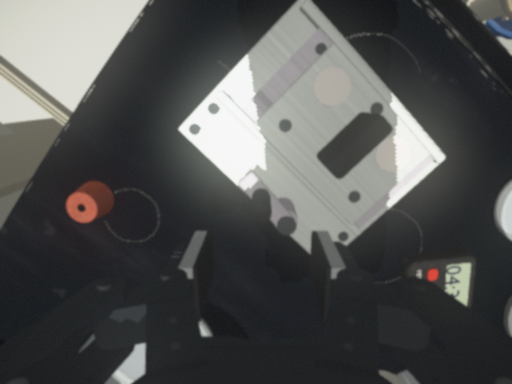

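The wrist view shows the knob at about (260,212), midway between the fingers at (195,260) and (325,260). Descending around it.

jog_arm(
  increments=[
    [[0, 0, 0.012, 0, 0, 0, 121], [0, 0, 0.033, 0, 0, 0, 121], [0, 0, 0.046, 0, 0, 0, 121], [0, 0, 0.053, 0, 0, 0, 121], [0, 0, 0.053, 0, 0, 0, 121], [0, 0, 0.046, 0, 0, 0, 121], [0, 0, 0.033, 0, 0, 0, 121], [0, 0, 0.012, 0, 0, 0, 121], [0, 0, 0, 0, 0, 0, 201], [0, 0, 0, 0, 0, 0, 201], [0, 0, 0, 0, 0, 0, 201], [0, 0, 0, 0, 0, 0, 201]],
  ],
  force=20,
)

```text
clock: 21.7
tcp_pos: [0.5224, -0.3873, 0.059]
orientation: [0.001, 0.423, 0.906, -0.0]
wrist_force: [-0.6, -0.1, -0.6]
finger_gap: 0.0183
grip_force: 0.0
```

```bash
python3 - <<'E'
from h import *
y=-.0875;B=np.array([[np.cos(y),-np.sin(y)],[np.sin(y),np.cos(y)]])
Rt=Rd(2.269);th0=.08;n=22
post=lambda t: B@(.028*np.array([-np.cos(t),np.sin(t)]))
p=post(th0)
for i in range(1,n+1):
    q=post(th0+(1.571-th0)*i/n);d=np.round(Rt.T@np.r_[q-p,0]/.25,3);p=p+(Rt@d*.25)[:2]
    print([float(d[0]),float(d[1]),0,0,0,0,201],end=',\n')
e=post(1.571)-post(th0);print('total',e,'final x dir tool',Rt.T@np.r_[B@[1,0],0])
E
```

```text
[0.005, 0.006, 0, 0, 0, 0, 201],
[0.004, 0.006, 0, 0, 0, 0, 201],
[0.004, 0.007, 0, 0, 0, 0, 201],
[0.003, 0.006, 0, 0, 0, 0, 201],
[0.003, 0.007, 0, 0, 0, 0, 201],
[0.003, 0.008, 0, 0, 0, 0, 201],
[0.002, 0.007, 0, 0, 0, 0, 201],
[0.001, 0.007, 0, 0, 0, 0, 201],
[0.001, 0.008, 0, 0, 0, 0, 201],
[0.001, 0.008, 0, 0, 0, 0, 201],
[-0.0, 0.007, 0, 0, 0, 0, 201],
[-0.001, 0.008, 0, 0, 0, 0, 201],
[-0.001, 0.007, 0, 0, 0, 0, 201],
[-0.002, 0.008, 0, 0, 0, 0, 201],
[-0.002, 0.007, 0, 0, 0, 0, 201],
[-0.002, 0.007, 0, 0, 0, 0, 201],
[-0.003, 0.007, 0, 0, 0, 0, 201],
[-0.004, 0.007, 0, 0, 0, 0, 201],
[-0.004, 0.006, 0, 0, 0, 0, 201],
[-0.004, 0.006, 0, 0, 0, 0, 201],
[-0.005, 0.006, 0, 0, 0, 0, 201],
[-0.005, 0.006, 0, 0, 0, 0, 201],
total [0.03006069 0.02322428] final x dir tool [-0.70732278  0.70689072  0.        ]
```

jog_arm(
  increments=[
    [[0.005, 0.006, 0, 0, 0, 0, 201], [0.004, 0.006, 0, 0, 0, 0, 201], [0.004, 0.007, 0, 0, 0, 0, 201], [0.003, 0.006, 0, 0, 0, 0, 201], [0.003, 0.007, 0, 0, 0, 0, 201], [0.003, 0.008, 0, 0, 0, 0, 201], [0.002, 0.007, 0, 0, 0, 0, 201], [0.001, 0.007, 0, 0, 0, 0, 201]],
  ],
)

```text
clock: 22.5
tcp_pos: [0.5268, -0.3727, 0.0578]
orientation: [-0.002, 0.423, 0.906, -0.0]
wrist_force: [-4.6, -1.4, 1.8]
finger_gap: 0.0182
grip_force: 2.0
```

jog_arm(
  increments=[
    [[0.001, 0.008, 0, 0, 0, 0, 201], [0.001, 0.008, 0, 0, 0, 0, 201], [0, 0.007, 0, 0, 0, 0, 201], [-0.001, 0.008, 0, 0, 0, 0, 201], [-0.001, 0.007, 0, 0, 0, 0, 201], [-0.002, 0.008, 0, 0, 0, 0, 201]],
  ],
)

```text
clock: 23.1
tcp_pos: [0.5378, -0.3663, 0.0582]
orientation: [0.0, 0.423, 0.906, 0.0]
wrist_force: [-2.6, -0.4, -0.4]
finger_gap: 0.018
grip_force: 1.2
```

jog_arm(
  increments=[
    [[-0.002, 0.007, 0, 0, 0, 0, 201], [-0.002, 0.007, 0, 0, 0, 0, 201], [-0.003, 0.007, 0, 0, 0, 0, 201], [-0.004, 0.007, 0, 0, 0, 0, 201], [-0.004, 0.006, 0, 0, 0, 0, 201]],
  ],
)

```text
clock: 23.6
tcp_pos: [0.5468, -0.3639, 0.0584]
orientation: [0.0, 0.423, 0.906, -0.0]
wrist_force: [-1.5, -0.6, 0.8]
finger_gap: 0.0178
grip_force: 1.0
```

jog_arm(
  increments=[
    [[-0.004, 0.006, 0, 0, 0, 0, 201], [-0.005, 0.006, 0, 0, 0, 0, 201], [-0.005, 0.006, 0, 0, 0, 0, 201]],
  ],
)

```text
clock: 23.9
tcp_pos: [0.5523, -0.3637, 0.0583]
orientation: [0.0, 0.423, 0.906, -0.0]
wrist_force: [-4.0, 0.6, -0.1]
finger_gap: 0.0177
grip_force: 1.0
```

jog_arm(
  increments=[
    [[-0.003, 0.003, 0, 0, 0, 0, 201], [-0.003, 0.003, 0, 0, 0, 0, 201]],
  ],
)

```text
clock: 24.1
tcp_pos: [0.5544, -0.3639, 0.0583]
orientation: [0.0, 0.423, 0.906, -0.0]
wrist_force: [-1.8, 0.3, -0.9]
finger_gap: 0.018
grip_force: 0.9
```

jog_arm(
  increments=[
    [[-0.003, 0.003, 0, 0, 0, 0, 201], [0, 0, 0, 0, 0, 0, 201]],
  ],
)

```text
clock: 24.3
tcp_pos: [0.5551, -0.364, 0.0583]
orientation: [-0.0, 0.423, 0.906, -0.0]
wrist_force: [-3.2, -0.5, 0.2]
finger_gap: 0.0182
grip_force: 1.4
```

jog_arm(
  increments=[
    [[-0.003, 0.003, 0, 0, 0, 0, 201], [0, 0, 0, 0, 0, 0, 201]],
  ],
)

```text
clock: 24.5
tcp_pos: [0.5553, -0.3641, 0.0582]
orientation: [-0.001, 0.423, 0.906, -0.0]
wrist_force: [-5.6, 0.6, 0.8]
finger_gap: 0.0181
grip_force: 2.5
```

Stop felt, with force rising and no motion. One more slight push to confirm, then back off, open and lift.

jog_arm(
  increments=[
    [[-0.003, 0.003, 0, 0, 0, 0, 201], [0, 0, 0, 0, 0, 0, 201]],
  ],
)

```text
clock: 24.7
tcp_pos: [0.5554, -0.3642, 0.0581]
orientation: [-0.002, 0.423, 0.906, -0.001]
wrist_force: [-8.4, -1.5, 1.6]
finger_gap: 0.0181
grip_force: 3.5
```

jog_arm(
  increments=[
    [[0.005, -0.005, 0, 0, 0, 0, 201], [0.005, -0.005, 0, 0, 0, 0, 201], [0.002, -0.002, 0, 0, 0, 0, 180], [0, 0, 0, 0, 0, 0, 160], [0, 0, 0, 0, 0, 0, 160], [0, 0, -0.02, 0, 0, 0, 160], [0, 0, -0.05, 0, 0, 0, 160], [0, 0, -0.1, 0, 0, 0, 160], [0, 0, -0.1, 0, 0, 0, 160], [0, 0, -0.1, 0, 0, 0, 160], [-0.02, -0.02, -0.1, 0, 0, 0, 160], [-0.04, -0.04, -0.08, 0, 0, 0, 160], [-0.05, -0.05, -0.06, 0, 0, 0, 160], [-0.03, -0.03, -0.03, 0, 0, 0, 160], [-0.01, -0.01, -0.01, 0, 0, 0, 160], [0, 0, 0, 0, 0, 0, 160]],
  ],
)

```text
clock: 26.3
tcp_pos: [0.5486, -0.4171, 0.2217]
orientation: [0.001, 0.423, 0.906, -0.0]
wrist_force: [0.2, -0.8, 0.1]
finger_gap: 0.0315
grip_force: 0.0
```

```bash
python3 - <<'E'
from h import *
np.set_printoptions(precision=4,suppress=True)
s=env.get_state();print(s['tcp_pos'],s['wrist_force'],s['clock'])
c=shot('wrist');save(c,'w6')
b=cv2.resize(c['pixels'][:300],None,fx=1.5,fy=1.5)[:,:,::-1];cv2.imwrite('pics/w6c.png',b)
y=-.0875;B=np.array([[np.cos(y),-np.sin(y)],[np.sin(y),np.cos(y)]])
for a in [0,.05,.1,.2]:
    k=np.array([.5497,-.3907])+B@(.028*np.array([-np.sin(a),np.cos(a)]));print(a,1.5*proj(c,[*k,.0875]),1.5*proj(c,[*k,.0495]))
E
```

```text
[ 0.5486 -0.4171  0.2217] [ 0.1596 -0.8443  0.0744] 26.3
0 [459.2366 199.2117] [451.3247 192.6569]
0.05 [457.4526 197.4416] [449.7436 191.0909]
0.1 [455.5767 195.7635] [448.0821 189.6065]
0.2 [451.5684 192.7013] [444.5349 186.899 ]
```

View pics/w6c.png

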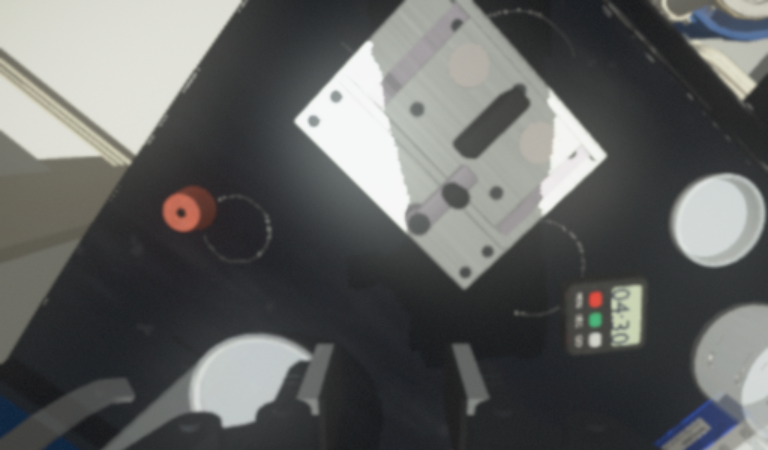

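The picture shows the keeper lying over the plate's edge, parallel to the bar, with its knob at (458,196) as predicted for the stop. The plate is level and square, and the bystanders I can see are in place.

```bash
python3 -c "
from workcell import ticket
print(ticket.hand_in())"
```

```text
the job is handed in; nothing more can be done
None
```

The plate is seated in the cone, groove and flat, and released; the keeper is swung round to its stop over the plate's edge, and the job was handed in at about 26 s of the 64 s allowed (no verdict was shown).

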